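# Roll the sample tube into the V-cradle

## Robot

A 6-joint arm with a two-finger parallel gripper is mounted at the origin on the work surface. World frame = base frame: x ahead of the robot, y to its left, z up, the work surface at z = 0. Lengths are in m, angles in degrees, forces in N, time in s.
With the tool pointing down it reaches from about 0.375 to 0.9 m from the base axis. Payload 3.1 kg.
Tool frame: the origin (TCP) lies between the finger pads; the fingertips stand 22 mm ahead of it and the grasp point (between the pads) lies 3 mm ahead of it; z points along the fingers, y is the line along which they close (so a half turn about z gives the same grasp; the last joint's range is limited). The gripper opens to 87 mm and grips with 3 to 60 N. Pads are 19 mm wide; open, the fingers measure 117 mm over their backs; the gripper's body (75 mm by 190 mm) begins 51 mm behind the grasp point.
Start: joints at [61.049, 30.224, 82.088, -0, 67.689, -10.227], TCP at [0.201, 0.592, 0.245] pointing down, gripper open.
Joint ranges: [-176.69, 176.69], [-43.24, 126.21], [12.49, 139.97], [-82, 262], [0, 151.66], [-163.58, 163.58]. Speed limits (degrees/s): [159.86, 159.86, 180, 180, 180, 180].

## Interface

Orientations are given as a 3x3 rotation matrix whose columns are the frame's x, y, z axes.
In Python, from rig import bot, capture, search_frame, outline_of, spot_point gives the robot as it stands.
- The arm moves only by the tool jog_arm, never from a script. Its argument "rows" is text: rows parted by semicolons, each of 7 numbers parted by spaces: the opening, from 0 (shut) to 1 (fully open), then the shift along the tool's x, y, z as a fraction of full scale, then the turn, a rotation vector about the tool's x, y, z as a fraction of full scale. A call has 1 to 20 rows; each row is the pose to reach, as a shift and turn from the pose commanded when the call began, along the tool's axes at that moment; what a row does not reach only later rows make up. Full scale, the value 1, is 0.5 m for a shift and pi/4 rad for a turn. A row lasts 1/12 s, in which the tool goes at most 41.7 mm and 7.16 degrees, less where a joint would pass 70% of its speed; a pose out of reach is approached as far as the arm can. A call with a number of a shift or a turn outside -1 to 1 is refused whole. A call with a gripper value outside its range is refused whole. The fingers move at their own pace and stop on an object; the grip force is fixed at half the most. Time passes only in rows, so rows that repeat a pose let the fingers close. It gives the time, the measured TCP pose, the force, the opening and the grip force at its end, in the units of the state.
- bot.read_state(): the state, without advancing time (a new reading comes with each control period).
- capture(name): name is "scene" or "top" or "wrist"; returns a dict with "pixels" (400x640x3 uint8, red, green, blue), "fx", "fy", "cx", "cy" (pixels), "distortion" ([k1, k2, p1, p2, k3] as OpenCV has them; the pictures are not rectified), "R" (3x3) and "t" (3): a world point X has camera coordinates R X + t; the wrist camera has in their place "mount" (4x4, takes a point from camera to tool coordinates, whose origin is the TCP and whose axes are the flange's). Camera axes: x right, y down, z forward; pixel columns grow to the right and rows downward; lengths in m; the calibration is good to about 2 mm. A picture is of the moment at which its call begins: read the wrist's pose just before it. There is no depth.
- bot.hand_in(): hands the job in; it is judged then, once.
Trained networks look in a picture, given as the dict that the camera call returned (one of the last four; its "shot" number tells which), for a name from the list of things; names that differ only in an ending like _2 or _b are one class to them, and where a whole thing is asked for, a point or a joint stands for the part that bears it (a point fixed in the world has none). Each returns a list of dicts, best first, with "conf" (0 to 1); they miss things now and then, are a little off and sometimes report something else, mostly with a low value. They report only what shows in the picture. A call takes as long as a camera call. They do not tell look-alikes from the thing itself.
- search_frame(label, picture): "point" ([x, y, z] in m, in world coordinates, good to about 4 mm: the middle of the surface that is visible of it).
- outline_of(label, picture): "region" (400x640 bool, what is visible of it).
- spot_point(label, picture): "point" ([x, y, z] in m, in world coordinates, good to about 4 mm: a listed point, or the origin of a listed thing).
The state is a dict: "time_s": time; "joint_positions": joint angles; "qvel": joint speeds; "tau": joint torques, N m; "position": TCP position; "tcp_rot": TCP orientation; "force": force on the tool from outside, world axes, zero at the start; "moment": the same for the moment, N m; "opening": opening from 0.0 (shut) to 1.0 (fully open); "grasp_force": force on a finger pad.
Only numpy, scipy, OpenCV 4.12 (cv2) and the standard library are available. Lean on these libraries where they do the work, as an engineer would, in place of code of your own. Each camera call takes 0.05 s, during which the arm holds its last target. There are 200 camera calls.

## Task

Push the loose orange-capped tube with your fingers so that it rolls along the bench, up the ramp of the blue V-cradle and drops into the groove, then slide it along the groove until its white end is fully home against the yellow stop. Never pick it up: it may only be pushed and rolled. Leave the other things on the bench as they are.

Things in the scene. Friction and masses are not known exactly. Their poses are not given: they have to be found in the camera images.
- tube: the task's tube: a rigid cylinder 30 mm in diameter, 130 mm long, about 0.11 kg, slick plastic, lying on its side on the open bench. White with a green strip; an orange cap of the same diameter covers the 34 mm at its -x end. Origin at its centre, on the axis; +x runs along the axis to the white end, y and z turn as it rolls. It lies within 0.2 rad of the groove's direction, white end on the stop's side. It rolls back if let go on the ramp
- cradle: the blue V-cradle, screwed to the bench. Origin on the bench surface under the middle of the groove; x along the groove to the stop, y to the ramp, z up. Its groove, ramp and fence run from x = -65 to 65 mm; at x = -65 it is open. A seated tube has its axis at y = 0, z = 18.5 mm; fully home its centre is at x = 0. The tube starts 18 to 35 mm short of that in x and 130 to 230 mm out in y
- crest (a point): middle of the cradle's crest, at y = 13, z = 10 mm in the cradle's frame. From here the ramp falls straight towards +y to the bench (y = 73, z = 0 mm, a 9.5-degree slope); towards -y the 90-degree V goes down to a flat 2 mm above the bench and up to y = -20, z = 17 mm, where an upright fence (face at y = -20 mm, 45 mm high, 5 mm thick) closes the far side
- stop (a point): centre of the face of the yellow stop, a plate 8 mm thick and 45 mm high across the groove's +x end: face at x = 65 mm, from y = -25 to 16 mm in the cradle's frame; this point at y = 0, z = 18.5 mm. The tube's flat white end rests against it when home; its capped end is then flush with the open end of the groove
- spare_tube: bystander: a blue-capped white tube standing upright in a grey 60 x 60 x 20 mm foot, 130 mm tall. Origin under its centre
- note_pad: bystander: yellow note pad, 70 x 70 x 14 mm, flat on the bench. Origin under its centre
- tape_roll: bystander: green roll of tape lying flat, 68 mm across, 19 mm high. Origin under its centre
- media_bottle: bystander: clear bottle with blue cap, 70 mm across, 140 mm tall. Origin under its centre
- beaker: bystander: clear empty beaker, 68 mm across, 90 mm tall. Origin under its centre
- amber_jar: bystander: amber jar with black lid, 52 mm across, 70 mm tall. Origin under its centre
There are look-alikes about, which are no part of the job. What is shaped like the tube but turquoise is not meant.

How it is judged:
By the outcome, as a careful person would: the job done as asked, in the order asked, and still so for the second after the job is handed in, with the robot touching nothing.
It also fails if it takes over 51 s, if anything falls off the work surface, if the arm or the gripper's body presses on something with over 40 N, if the wrist force passes 120 N, or if a joint passes its speed limit or range.

## Working session

There is one attempt and no reset: what is moved stays moved. The work goes in short steps, Python scripts to look and compute and a tool call to move; the robot and the scene stay as the last step left them, time stands still between calls to the robot, and variables do not carry over. Pictures are saved under pics/ and viewed, at most 10 in all, crops included, and the job is handed in when it is done.

Besides the shell and the picture viewer there is one more tool, called after "Request:" as name(argument=value, ...), one argument or row to a line, values as JSON. jog_arm: Moves the arm, as the interface text tells. Its arguments: {"type":"object","properties":{"rows":{"type":"string"}},"required":["rows"]}

```bash
mkdir -p pics; python3 - <<'E'
from rig import bot, capture, search_frame, outline_of, spot_point
import cv2, numpy as np
s=bot.read_state(); print(s['time_s'],s['position'],s['tcp_rot'],s['force'],s['opening'])
for n in ["top","scene"]:
    p=capture(n); cv2.imwrite(f"pics/{n}0.png",p["pixels"][:,:,::-1])
    for l in ["tube","cradle","crest","stop"]:
        print(n,l,[(np.round(d['point'],3).tolist(),round(d['conf'],2)) for d in spot_point(l,p)[:3]])
    if n=="top":
        for l in ["spare_tube","note_pad","tape_roll","media_bottle","beaker","amber_jar"]:
            print(n,l,[(np.round(d['point'],3).tolist(),round(d['conf'],2)) for d in spot_point(l,p)[:2]])
E
```

```text
0.0 [0.20026683 0.59130899 0.243552  ] [[-9.47075308e-01  3.21009673e-01 -1.07256532e-03]
 [ 3.21011223e-01  9.47073410e-01 -1.93681206e-03]
 [ 3.94062695e-04 -2.17861238e-03 -9.99997549e-01]] [ 0.36835279  0.39220066 -0.337658  ] 0.9965777985535342
top tube [([0.623, 0.204, 0.016], 0.95), ([0.58, 0.044, 0.012], 0.81), ([0.4, 0.097, 0.012], 0.69)]
top cradle [([0.597, -0.123, 0.003], 0.94)]
top crest [([0.596, -0.108, 0.012], 0.92)]
top stop [([0.662, -0.119, 0.017], 0.97), ([0.578, 0.045, 0.016], 0.48)]
top spare_tube [([0.744, -0.111, 0.003], 0.81)]
top note_pad [([0.381, -0.158, -0.002], 0.76), ([0.65, -0.238, -0.003], 0.68)]
top tape_roll [([0.65, -0.239, 0.001], 0.69)]
top media_bottle [([0.482, -0.414, 0.001], 0.91)]
top beaker [([0.603, 0.352, 0.001], 0.92)]
top amber_jar [([0.438, 0.362, -0.002], 0.6)]
scene tube [([0.584, 0.042, 0.018], 0.9), ([0.623, 0.21, 0.018], 0.79), ([0.402, 0.101, 0.013], 0.56)]
scene cradle [([0.6, -0.121, 0.002], 0.58)]
scene crest [([0.592, -0.114, 0.008], 0.81)]
scene stop [([0.66, -0.12, 0.016], 0.89), ([0.648, -0.242, 0.005], 0.68)]
```

View pics/top0.png

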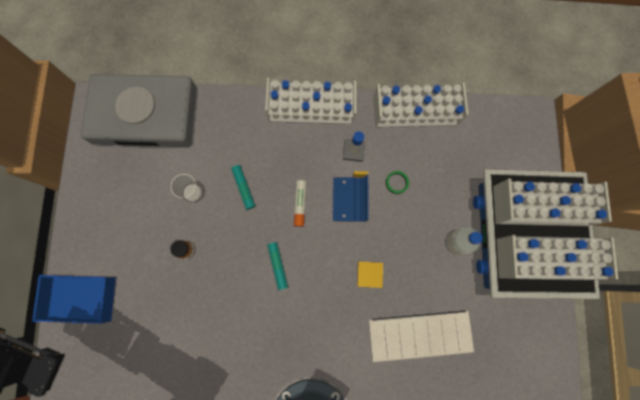

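View pics/scene0.png

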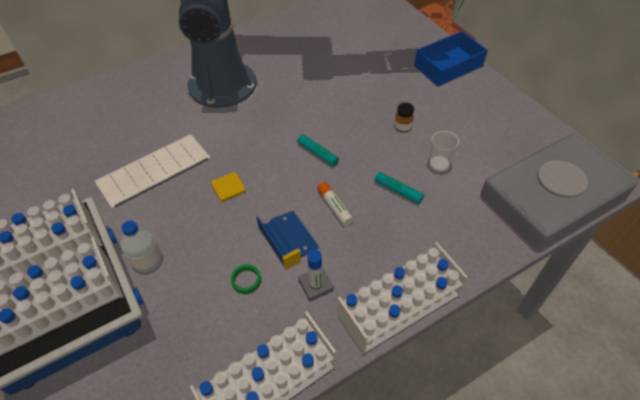

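The top picture shows the orange-capped tube around (300,203) with its cap towards the robot, and the cradle at (350,198) with the yellow stop at (361,174). The turquoise look-alikes are at (243,187) and (277,265). Next I move above the tube.

Request:
jog_arm(
  rows="1 -0.9 -0.6 0 0 0 1;1 -0.9 -0.6 0 0 0 1;1 -0.9 -0.6 0 0 0 1;1 -0.9 -0.6 0 0 0 1;1 -0.9 -0.6 0 0 0 1;1 -0.9 -0.6 0 0 0 1;1 -0.9 -0.6 0 0 0 1;1 -0.9 -0.6 0 0 0 1;1 -0.9 -0.6 0 0 0 1;1 -0.9 -0.6 0 0 0 1;1 -0.9 -0.6 0 0 0 1;1 -0.9 -0.6 0 0 0 1;1 -0.9 -0.6 0 0 0 1;1 -0.9 -0.6 0 0 0 1",
)

```text
time_s: 1.97
position: [0.5365, 0.1575, 0.2451]
tcp_rot: [[-0.437, 0.9, 0.007], [0.9, 0.437, -0.003], [-0.005, 0.005, -1.0]]
force: [0.5, 0.1, -0.0]
opening: 1.001
grasp_force: 0.0
```

Request:
jog_arm(
  rows="1 -0.22 0 0 0 0 0.575;1 -0.22 0 0 0 0 0.575;1 -0.22 0 0 0 0 0.575;1 -0.22 0 0 0 0 0.575;1 -0.22 0 0 0 0 0.575;1 -0.22 0 0 0 0 0.575",
)

```text
time_s: 2.47
position: [0.5788, 0.0647, 0.2444]
tcp_rot: [[-0.008, 1.0, -0.001], [1.0, 0.008, 0.0], [0.0, -0.001, -1.0]]
force: [-0.1, 0.5, -1.3]
opening: 0.997
grasp_force: 0.0
```

```bash
cat > h.py <<'E'
from rig import bot, capture, search_frame, outline_of, spot_point
import cv2, numpy as np
def snap(n="wrist"):
    s=bot.read_state(); p=capture(n)
    if n=="wrist":
        M=np.array(p["mount"]); R=np.array(s['tcp_rot']); T=np.eye(4); T[:3,:3]=R; T[:3,3]=s['position']
        C=T@M; p["Rw"],p["tw"]=C[:3,:3],C[:3,3]
    else:
        R=np.array(p["R"]); p["Rw"],p["tw"]=R.T,-R.T@np.array(p["t"])
    return s,p
def K(p): return np.array([[p["fx"],0,p["cx"]],[0,p["fy"],p["cy"]],[0,0,1]])
def toworld(p,uv,z):
    q=cv2.undistortPoints(np.array(uv,float).reshape(-1,1,2),K(p),np.array(p["distortion"],float)).reshape(-1,2)
    d=np.c_[q,np.ones(len(q))]@p["Rw"].T
    return p["tw"]+d*((z-p["tw"][2])/d[:,2])[:,None]
def pix(p,X):
    R=p["Rw"].T; t=-R@p["tw"]
    return cv2.projectPoints(np.array(X,float).reshape(-1,1,3),cv2.Rodrigues(R)[0],t,K(p),np.array(p["distortion"],float))[0].reshape(-1,2)
def spots(p,labels):
    for l in labels: print(l,[(np.round(d['point'],4).tolist(),round(d['conf'],2)) for d in spot_point(l,p)[:3]])
E
python3 - <<'E'
from h import *
s,p=snap(); print(s['time_s'],np.round(s['position'],4),np.round(s['tcp_rot'],3).tolist())
cv2.imwrite("pics/w1.png",p["pixels"][:,:,::-1])
spots(p,["tube","cradle","crest","stop"])
E
```

```text
2.4667 [0.5788 0.0647 0.2444] [[-0.008, 1.0, -0.001], [1.0, 0.008, 0.0], [0.0, -0.001, -1.0]]
tube [([0.5817, 0.0469, 0.0124], 0.93), ([0.4009, 0.1007, 0.0147], 0.82), ([0.6268, 0.208, 0.014], 0.58)]
cradle []
crest [([0.6026, -0.1133, 0.0122], 0.69)]
stop [([0.665, -0.1241, 0.0179], 0.66)]
```

View pics/w1.png

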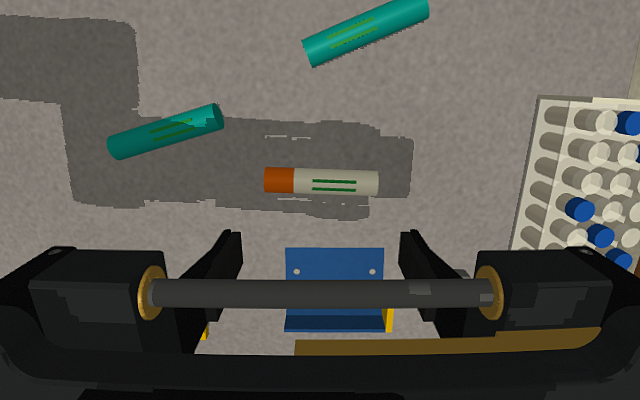

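The wrist picture shows the tube from the cap end (264,180) to the white end (378,183). The cradle's ramp foot runs from (285,248) to (383,248), and the stop is at (389,318).

```bash
python3 - <<'E'
from h import *
s,p=snap(); im=p["pixels"].astype(int)
r,g,b=im[...,0],im[...,1],im[...,2]
m=((b>1.6*r)&(b>g+25)).astype(np.uint8); m[:, :270]=0; m[:,400:]=0; m[:240]=0; m[345:]=0
ys,xs=np.nonzero(m[:276]); 
# front edge per column
cols=range(290,380,6); top=[(c,np.nonzero(m[:,c])[0].min()) for c in cols]
W=toworld(p,top,0.0); k=np.polyfit(W[:,0],W[:,1],1); print("ramp foot y=",np.polyval(k,0.597),"yaw deg",np.degrees(np.arctan(k[0])))
L=[(np.nonzero(m[y])[0].min(),y) for y in range(250,258)];R=[(np.nonzero(m[y])[0].max(),y) for y in range(250,258)]
print("foot ends x",toworld(p,L,0.0).mean(0),toworld(p,R,0.0).mean(0))
best=outline_of("tube",p)
for o in best[:3]:
    u,v=np.nonzero(o["region"])[::-1]
    c,(w,h),a=cv2.minAreaRect(np.c_[u,v].astype(np.float32)); print(o['conf'],c,w,h,a)
    if abs(c[1]-181)<10:
        bx=cv2.boxPoints((c,(w,h),a)); print(np.round(toworld(p,bx,0.015),4).tolist(), np.round(toworld(p,[c],0.025),4))
E
```

```text
ramp foot y= -0.050355598809854324 yaw deg 0.4527831924531671
foot ends x [ 0.53416125 -0.05902876  0.        ] [ 0.66351954 -0.05804207  0.        ]
0.97 (164.72703552246094, 132.73785400390625) 29.48211097717285 119.91352081298828 72.89727020263672
0.87 (366.29534912109375, 27.71497344970703) 33.13276672363281 131.52642822265625 67.55724334716797
0.75 (320.9762268066406, 181.65370178222656) 114.43345642089844 25.437732696533203 2.0825655460357666
[[0.5121, 0.0304, 0.015], [0.5145, 0.0615, 0.015], [0.6476, 0.0577, 0.015], [0.6485, 0.0264, 0.015]] [[0.5805 0.0471 0.025 ]]
```

Request:
jog_arm(
  rows="1 0.07 0.004 0.06 0 0 0;1 0.07 0.004 0.13 0 0 0;1 0.07 0.004 0.2 0 0 0;1 0.07 0.004 0.27 0 0 0;1 0.07 0.004 0.34 0 0 0;1 0.07 0.004 0.39 0 0 0;1 0.07 0.004 0.42 0 0 0;1 0.07 0.004 0.432 0 0 0;1 0.07 0.004 0.432 0 0 0;1 0.07 0.004 0.432 0 0 0",
)

```text
time_s: 3.65
position: [0.5815, 0.0999, 0.029]
tcp_rot: [[-0.007, 1.0, 0.001], [1.0, 0.007, -0.0], [-0.0, 0.001, -1.0]]
force: [0.6, 0.4, 0.2]
opening: 1.002
grasp_force: 0.0
```

```bash
python3 - <<'E'
from h import *
s,p=snap(); print(s['time_s'],np.round(s['position'],4),np.round(s['force'],2))
cv2.imwrite("pics/w2.png",p["pixels"][:,:,::-1])
spots(p,["tube","crest","stop"])
E
```

```text
3.65 [0.5815 0.0999 0.029 ] [0.56 0.36 0.23]
tube [([0.5781, 0.0462, 0.0124], 0.71), ([0.6226, 0.2062, 0.014], 0.68)]
crest []
stop []
```

View pics/w2.png

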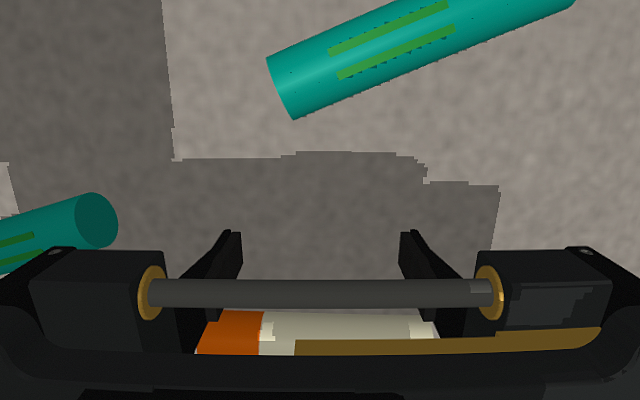

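The fingers are down behind the tube, which shows at rows 310–355 between them. Next is a slow push.

Request:
jog_arm(
  rows="1 -0.008 0 0 0 0 0;1 -0.016 0 0 0 0 0;1 -0.024 0 0 0 0 0;1 -0.032 0 0 0 0 0;1 -0.04 0 0 0 0 0;1 -0.048 0 0 0 0 0;1 -0.056 0 0 0 0 0;1 -0.064 0 0 0 0 0;1 -0.072 0 0 0 0 0;1 -0.08 0 0 0 0 0;1 -0.088 0 0 0 0 0;1 -0.096 0 0 0 0 0;1 -0.104 0 0 0 0 0;1 -0.112 0 0 0 0 0;1 -0.12 0 0 0 0 0;1 -0.128 0 0 0 0 0;1 -0.136 0 0 0 0 0;1 -0.144 0 0 0 0 0;1 -0.152 0 0 0 0 0;1 -0.16 0 0 0 0 0",
)

```text
time_s: 5.52
position: [0.5815, 0.0193, 0.0285]
tcp_rot: [[-0.007, 1.0, -0.0], [1.0, 0.007, 0.0], [0.0, -0.0, -1.0]]
force: [0.4, 1.2, 0.6]
opening: 1.001
grasp_force: 0.0
```

```bash
python3 - <<'E'
from h import *
s,p=snap("top"); print(s['time_s'],np.round(s['position'],4),np.round(s['force'],2))
spots(p,["tube"])
s,q=snap("scene"); spots(q,["tube"])
a=cv2.resize(p["pixels"][130:250,240:400],(480,360)); b=cv2.resize(q["pixels"][150:300,220:380],(384,360))
cv2.imwrite("pics/t3.png",np.hstack([a,b[:,:320]])[:,:,::-1])
E
```

```text
5.5167 [0.5815 0.0193 0.0285] [0.4  1.16 0.58]
tube [([0.4028, 0.0994, 0.0139], 0.59)]
tube [([0.6232, 0.2117, 0.018], 0.91), ([0.4374, 0.3594, 0.0025], 0.68)]
```

View pics/t3.png

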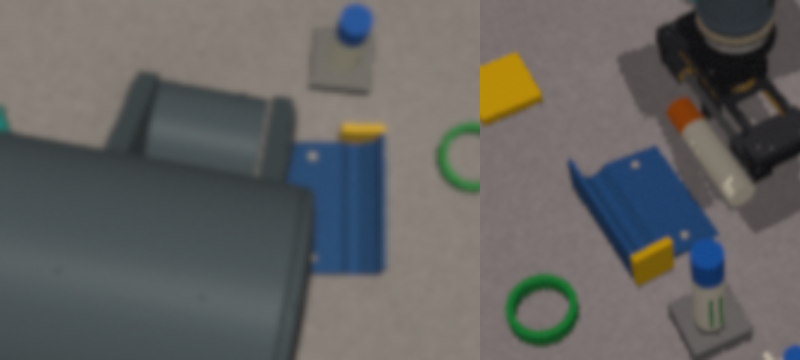

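The scene view shows the tube lying parallel to the cradle, just in front of the fingers. I continue, lifting slightly over the ramp.

Request:
jog_arm(
  rows="1 -0.008 0 0 0 0 0;1 -0.016 0 0 0 0 0;1 -0.024 0 0 0 0 0;1 -0.032 0 0 0 0 0;1 -0.04 0 0 0 0 0;1 -0.048 0 0 0 0 0;1 -0.056 0 0 0 0 0;1 -0.064 0 0 0 0 0;1 -0.072 0 -0.001 0 0 0;1 -0.08 0 -0.002 0 0 0;1 -0.088 0 -0.003 0 0 0;1 -0.096 0 -0.004 0 0 0;1 -0.104 0 -0.005 0 0 0;1 -0.112 0 -0.006 0 0 0;1 -0.12 0 -0.007 0 0 0;1 -0.128 0 -0.008 0 0 0;1 -0.136 0 -0.009 0 0 0;1 -0.144 0 -0.01 0 0 0;1 -0.152 0 -0.011 0 0 0;1 -0.16 0 -0.012 0 0 0",
)

```text
time_s: 7.38
position: [0.582, -0.0607, 0.0346]
tcp_rot: [[-0.007, 1.0, -0.0], [1.0, 0.007, 0.0], [0.0, -0.0, -1.0]]
force: [1.5, 0.3, -0.2]
opening: 1.003
grasp_force: 0.3
```

```bash
python3 - <<'E'
from h import *
s,q=snap("scene"); print(s['time_s'],np.round(s['position'],4),np.round(s['force'],2)); spots(q,["tube"])
a=cv2.resize(q["pixels"][150:300,220:380],(640,600))
# tube end expected pixel overlay: axis ends with centre y = TCP-25mm, z=21mm
for x in (.516,.646):
    u=pix(q,[[x,s['position'][1]-0.025,0.021]])[0]; cv2.circle(a,(int((u[0]-220)*4),int((u[1]-150)*4)),3,(255,0,0),-1)
cv2.imwrite("pics/s4.png",a[:,:,::-1])
E
```

```text
7.3833 [ 0.582  -0.0607  0.0346] [ 1.48  0.32 -0.23]
tube [([0.6241, 0.2121, 0.019], 0.83), ([0.4049, 0.099, 0.0149], 0.78)]
```

View pics/s4.png

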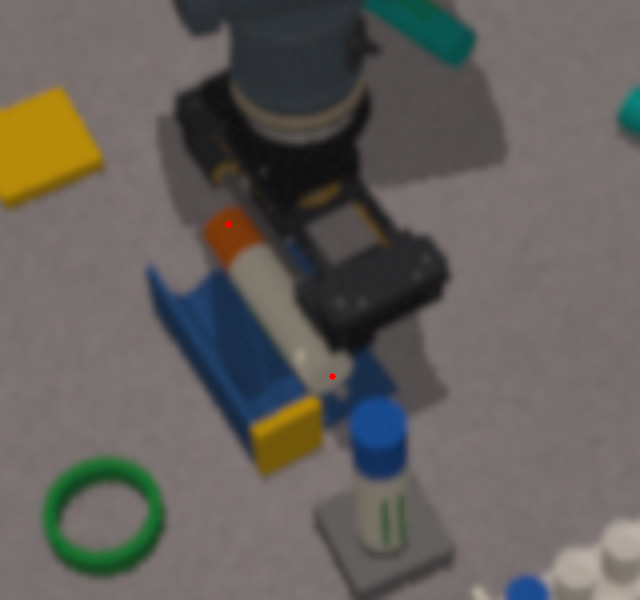

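The tube is square on the ramp, with its cap at (230,235) and its white end at (335,375), short of the stop. Now it goes over the crest.

Request:
jog_arm(
  rows="1 -0.005 0 -0.001 0 0 0;1 -0.01 0 -0.002 0 0 0;1 -0.015 0 -0.003 0 0 0;1 -0.02 0 -0.004 0 0 0;1 -0.025 0 -0.005 0 0 0;1 -0.03 0 -0.006 0 0 0;1 -0.035 0 -0.006 0 0 0;1 -0.04 0 -0.006 0 0 0;1 -0.045 0 -0.006 0 0 0;1 -0.05 0 -0.006 0 0 0;1 -0.055 0 -0.006 0 0 0;1 -0.06 0 -0.006 0 0 0;1 -0.062 0 -0.006 0 0 0;1 -0.062 0 -0.006 0 0 0;1 -0.062 0 -0.006 0 0 0",
)

```text
time_s: 8.73
position: [0.5822, -0.0914, 0.0375]
tcp_rot: [[-0.007, 1.0, -0.0], [1.0, 0.007, 0.0], [0.0, -0.0, -1.0]]
force: [0.8, -0.1, -0.3]
opening: 1.002
grasp_force: 0.0
```

```bash
python3 - <<'E'
from h import *
s,q=snap("scene"); print(s['time_s'],np.round(s['position'],4),np.round(s['force'],2)); spots(q,["tube"])
a=cv2.resize(q["pixels"][150:300,220:380],(640,600))
for x in (.516,.646):
    u=pix(q,[[x,-0.123,0.0185]])[0]; cv2.circle(a,(int((u[0]-220)*4),int((u[1]-150)*4)),3,(255,0,0),-1)
cv2.imwrite("pics/s5.png",a[:,:,::-1])
E
```

```text
8.7333 [ 0.5822 -0.0914  0.0375] [ 0.84 -0.11 -0.29]
tube [([0.4014, 0.101, 0.0181], 0.68), ([0.5822, -0.1288, 0.0214], 0.67), ([0.6243, 0.21, 0.0188], 0.62)]
```

View pics/s5.png

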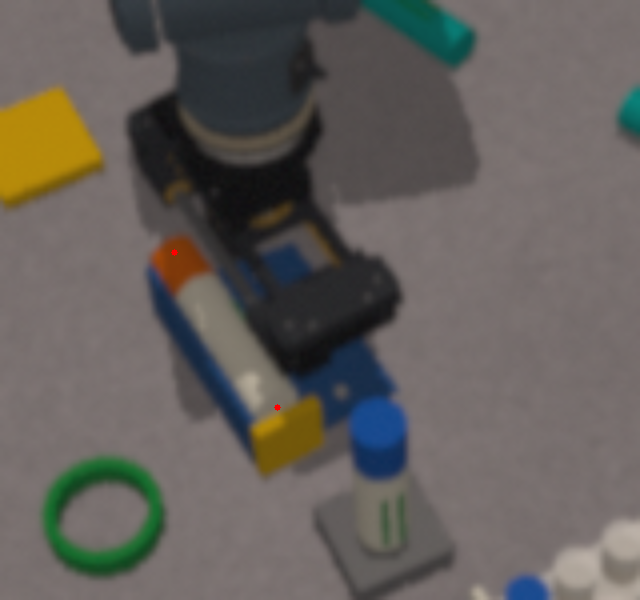

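The tube has dropped into the groove, as the axis overlay matches it. The cap is at (180,262) and the white end is still short of the stop. I lift, shut the fingers and go behind the cap.

Request:
jog_arm(
  rows="1 0.02 0 0 0 0 0;1 0.02 0 -0.05 0 0 0;1 0.02 0 -0.12 0 0 0;1 0.02 0 -0.2 0 0 0;0 0 -0.06 -0.2 0 0 0;0 -0.03 -0.13 -0.2 0 0 0;0 -0.062 -0.2 -0.2 0 0 0;0 -0.062 -0.224 -0.2 0 0 0;0 -0.062 -0.224 -0.2 0 0 0;0 -0.062 -0.224 -0.2 0 0 0;0 -0.062 -0.224 -0.2 0 0 0;0 -0.062 -0.224 -0.2 0 0 0;0 -0.062 -0.224 -0.2 0 0 0",
)

```text
time_s: 9.92
position: [0.4719, -0.1229, 0.1375]
tcp_rot: [[-0.008, 1.0, 0.001], [1.0, 0.008, -0.001], [-0.001, 0.001, -1.0]]
force: [0.3, -0.4, 1.2]
opening: 0.404
grasp_force: 0.0
```

```bash
python3 - <<'E'
from h import *
s,q=snap("scene"); print(s['time_s'],np.round(s['position'],4),s['opening'])
spots(q,["tube","cradle","stop"])
s,p=snap("top"); spots(p,["tube","cradle","stop"])
E
```

```text
9.9167 [ 0.4719 -0.1229  0.1375] 0.40359910545125743
tube [([0.404, 0.1, 0.0152], 0.81), ([0.6266, 0.2085, 0.0155], 0.67), ([0.5837, -0.1232, 0.0239], 0.6)]
cradle [([0.6015, -0.1208, 0.003], 0.94)]
stop [([0.6618, -0.1201, 0.0188], 0.55)]
tube [([0.6202, 0.2088, 0.016], 0.66), ([0.5782, -0.1254, 0.0168], 0.47)]
cradle [([0.651, -0.2419, 0.0037], 0.7), ([0.5998, -0.123, 0.0037], 0.68)]
stop [([0.662, -0.1184, 0.0167], 0.7)]
```

Request:
jog_arm(
  rows="0 0 0 0 0 0 0;0 0 0 0 0 0 0;0 0 0 0 0 0 0;0 0 0 0 0 0 0;0 0 0 0 0 0 0;0 0 0 0 0 0 0;0 0 0 0.07 0 0 0;0 0 0 0.14 0 0 0;0 0 0 0.19 0 0 0;0 0 0 0.205 0 0 0;0 0 0 0.205 0 0 0;0 0 0 0.205 0 0 0",
)

```text
time_s: 11.32
position: [0.4707, -0.1232, 0.0353]
tcp_rot: [[-0.007, 1.0, -0.0], [1.0, 0.007, 0.0], [0.0, -0.0, -1.0]]
force: [0.5, 0.2, 0.2]
opening: 0.002
grasp_force: 0.0
```

Request:
jog_arm(
  rows="0 0 0.007 0 0 0 0;0 0 0.014 0 0 0 0;0 0 0.021 0 0 0 0;0 0 0.028 0 0 0 0;0 0 0.035 0 0 0 0;0 0 0.042 0 0 0 0;0 0 0.049 0 0 0 0;0 0 0.056 0 0 0 0;0 0 0.063 0 0 0 0;0 0 0.07 0 0 0 0;0 0 0.077 0 0 0 0;0 0 0.084 0 0 0 0;0 0 0.084 0 0 0 0",
)

```text
time_s: 12.4
position: [0.5133, -0.1229, 0.035]
tcp_rot: [[-0.007, 1.0, 0.001], [1.0, 0.007, -0.0], [-0.0, 0.001, -1.0]]
force: [-0.5, 0.2, -0.3]
opening: 0.004
grasp_force: 0.0
```

```bash
python3 - <<'E'
from h import *
s,q=snap("scene"); print(s['time_s'],np.round(s['position'],4),np.round(s['force'],2)); spots(q,["tube"])
a=cv2.resize(q["pixels"][150:300,220:380],(640,600))
cv2.imwrite("pics/s6.png",a[:,:,::-1])
E
```

```text
12.4 [ 0.5133 -0.1229  0.035 ] [-0.49  0.17 -0.31]
tube [([0.4053, 0.0997, 0.0174], 0.83), ([0.5918, -0.1266, 0.0214], 0.73), ([0.6247, 0.2111, 0.0152], 0.65)]
```

View pics/s6.png

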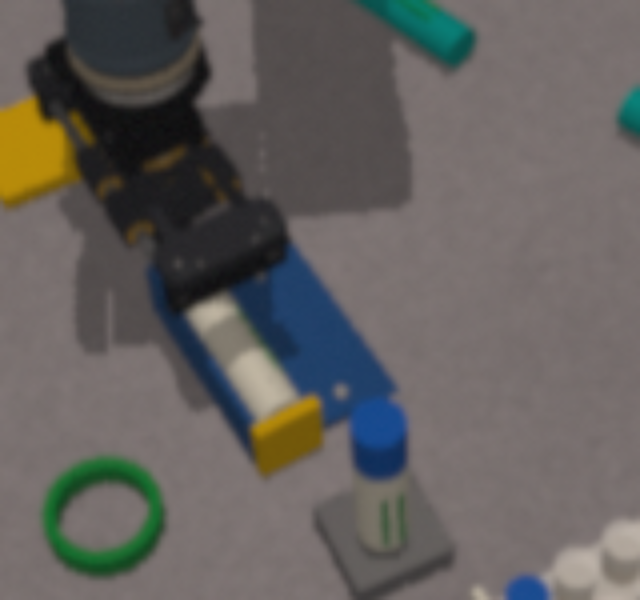

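The tube is moving along the groove and its white end is nearly at the stop, at (290,405). I creep on, watching the force.

Request:
jog_arm(
  rows="0 0 0.002 0 0 0 0;0 0 0.004 0 0 0 0;0 0 0.006 0 0 0 0;0 0 0.008 0 0 0 0;0 0 0.008 0 0 0 0",
)

```text
time_s: 12.92
position: [0.5166, -0.1228, 0.035]
tcp_rot: [[-0.007, 1.0, 0.0], [1.0, 0.007, -0.0], [-0.0, 0.0, -1.0]]
force: [-0.7, 0.2, -0.8]
opening: 0.002
grasp_force: 0.2
```

Request:
jog_arm(
  rows="0 0 0.002 0 0 0 0;0 0 0.004 0 0 0 0;0 0 0.004 0 0 0 0",
)

```text
time_s: 13.17
position: [0.5187, -0.1228, 0.0351]
tcp_rot: [[-0.007, 1.0, 0.0], [1.0, 0.007, -0.0], [-0.0, 0.0, -1.0]]
force: [-0.4, 0.3, 0.4]
opening: 0.003
grasp_force: 0.2
```

Request:
jog_arm(
  rows="0 0 0.002 0 0 0 0;0 0 0.004 0 0 0 0;0 0 0.004 0 0 0 0",
)

```text
time_s: 13.42
position: [0.5208, -0.1228, 0.0351]
tcp_rot: [[-0.007, 1.0, 0.0], [1.0, 0.007, -0.0], [-0.0, 0.0, -1.0]]
force: [0.1, 0.4, -0.2]
opening: 0.002
grasp_force: 0.2
```

Request:
jog_arm(
  rows="0 0 0.001 0 0 0 0;0 0 0.002 0 0 0 0;0 0 0.003 0 0 0 0;0 0 0.003 0 0 0 0",
)

```text
time_s: 13.75
position: [0.5221, -0.1227, 0.0351]
tcp_rot: [[-0.007, 1.0, 0.0], [1.0, 0.007, -0.0], [-0.0, 0.0, -1.0]]
force: [-0.4, -0.3, 0.1]
opening: 0.006
grasp_force: 0.2
```

Request:
jog_arm(
  rows="0 0 0.001 0 0 0 0;0 0 0.002 0 0 0 0;0 0 0.003 0 0 0 0;0 0 0.003 0 0 0 0",
)

```text
time_s: 14.08
position: [0.5237, -0.1227, 0.0351]
tcp_rot: [[-0.007, 1.0, 0.0], [1.0, 0.007, -0.0], [-0.0, 0.0, -1.0]]
force: [-1.5, -0.6, -0.3]
opening: 0.006
grasp_force: 0.2
```

```bash
python3 - <<'E'
from h import *
s,q=snap("scene"); print(s['time_s'],np.round(s['position'],4),np.round(s['force'],2)); spots(q,["tube","stop"])
s,p=snap("top"); spots(p,["tube","stop"])
print(np.round(pix(q,[[.664,-.123,.0185],[.534,-.123,.0185]]),1))
a=cv2.resize(q["pixels"][200:275,250:330],(640,600),interpolation=cv2.INTER_CUBIC)
cv2.imwrite("pics/s7.png",a[:,:,::-1])
E
```

```text
14.0833 [ 0.5237 -0.1227  0.0351] [-1.54 -0.62 -0.34]
tube [([0.601, -0.1267, 0.0208], 0.84), ([0.4032, 0.0999, 0.015], 0.68), ([0.6267, 0.2136, 0.0192], 0.65)]
stop [([0.6488, -0.2406, 0.003], 0.63)]
tube [([0.6236, 0.2038, 0.0163], 0.66), ([0.6555, -0.1229, 0.0171], 0.58)]
stop [([0.6626, -0.1181, 0.0173], 0.42)]
[[293.1 257.6]
 [267.1 218.3]]
```

View pics/s7.png

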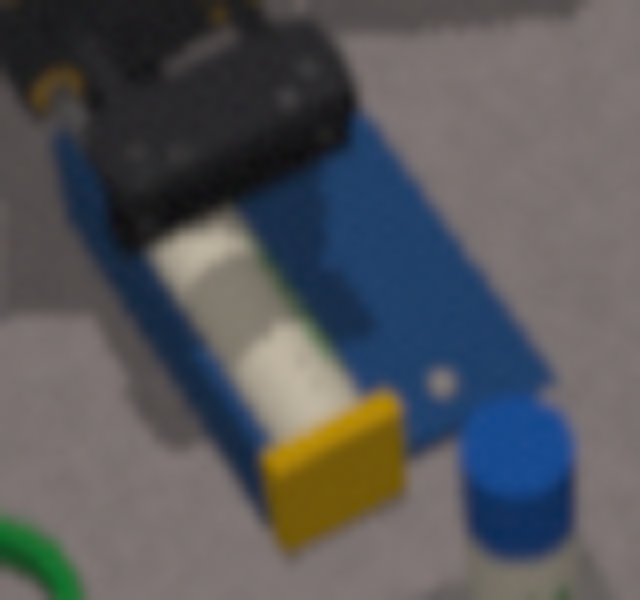

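The white end appears to reach the stop at (330,415) in the enlarged crop, but I want to feel a clear contact force.

Request:
jog_arm(
  rows="0 0 0.001 0 0 0 0;0 0 0.002 0 0 0 0;0 0 0.003 0 0 0 0;0 0 0.003 0 0 0 0",
)

```text
time_s: 14.72
position: [0.5244, -0.1226, 0.035]
tcp_rot: [[-0.007, 1.0, -0.001], [1.0, 0.007, 0.0], [0.0, -0.001, -1.0]]
force: [-0.9, -1.0, 0.2]
opening: 0.005
grasp_force: 1.1
```

Request:
jog_arm(
  rows="0 0 0.001 0 0 0 0;0 0 0.002 0 0 0 0;0 0 0.003 0 0 0 0;0 0 0.003 0 0 0 0",
)

```text
time_s: 15.05
position: [0.5245, -0.1223, 0.0348]
tcp_rot: [[-0.007, 1.0, -0.004], [1.0, 0.007, 0.001], [0.001, -0.004, -1.0]]
force: [-4.4, -2.3, 2.9]
opening: 0.004
grasp_force: 2.9
```

The tool is being held, so I back off and check with the wrist camera.

Request:
jog_arm(
  rows="0 0 -0.02 0 0 0 0;0 0 -0.06 0 0 0 0;0 0 -0.06 -0.1 0 0 0;0 0 -0.06 -0.2 0 0 0;0 -0.1 0.05 -0.3 0 0 0;0 -0.2 0.15 -0.34 0 0 0;0 -0.24 0.15 -0.34 0 0 0;0 -0.24 0.15 -0.34 0 0 0;0 -0.24 0.15 -0.34 0 0 0",
)

```text
time_s: 15.8
position: [0.6074, -0.2475, 0.2089]
tcp_rot: [[-0.005, 1.0, 0.012], [1.0, 0.005, -0.007], [-0.007, 0.012, -1.0]]
force: [1.1, -0.2, 0.4]
opening: 0.005
grasp_force: 0.0
```

```bash
python3 - <<'E'
from h import *
s,p=snap(); print(s['time_s'],np.round(s['position'],4),np.round(s['force'],2)); spots(p,["tube","stop","cradle"])
x=np.array([.534,.664]);print(pix(p,[[.534,-.123,.0185],[.664,-.123,.0185]]))
cv2.imwrite("pics/w8.png",p["pixels"][:,:,::-1])
E
```

```text
15.8 [ 0.6074 -0.2475  0.2089] [ 1.1  -0.15  0.43]
tube [([0.6004, -0.1218, 0.0176], 0.72)]
stop [([0.6643, -0.1225, 0.02], 0.79)]
cradle []
[[239.19059758  41.69887137]
 [378.18435906  42.40358791]]
```

View pics/w8.png

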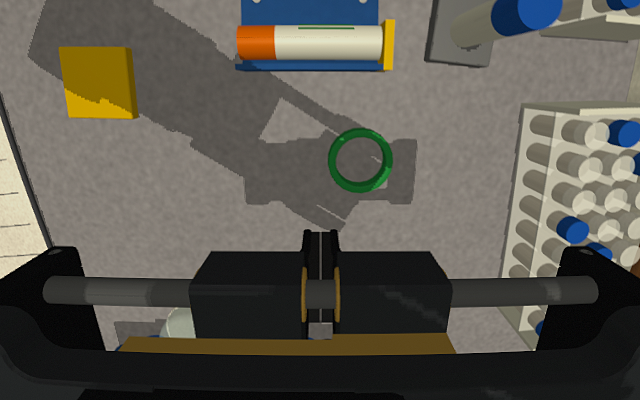

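The wrist view shows the tube in the groove, from its cap end at (237,42) to its white end at (383,42), touching the yellow stop at (385–394,45). I check for a gap in the pixel rows.

```bash
python3 - <<'E'
from h import *
s,p=snap()
for y in (32,40,50,56): print(y,[tuple(map(int,p["pixels"][y,x])) for x in range(377,391)])
for y in (40,50): print(y,[tuple(map(int,p["pixels"][y,x])) for x in range(231,243)])
print("ramp end",[tuple(map(int,p["pixels"][12,x])) for x in range(236,248)],"\nfence end",[tuple(map(int,p["pixels"][67,x])) for x in range(231,243)])
E
```

```text
32 [(35, 72, 115), (34, 70, 115), (34, 70, 116), (32, 69, 115), (30, 67, 115), (27, 66, 115), (27, 66, 115), (25, 66, 116), (18, 63, 116), (45, 76, 121), (118, 118, 122), (128, 115, 89), (101, 81, 25), (96, 73, 0)]
40 [(209, 204, 174), (209, 204, 175), (208, 203, 174), (209, 204, 175), (209, 204, 174), (210, 205, 175), (209, 204, 174), (209, 204, 175), (209, 204, 174), (208, 203, 173), (209, 203, 174), (209, 204, 174), (212, 207, 179), (212, 207, 177)]
50 [(226, 223, 193), (226, 222, 193), (225, 222, 193), (226, 222, 192), (226, 222, 192), (226, 222, 193), (225, 222, 192), (225, 222, 193), (226, 223, 194), (225, 222, 192), (226, 222, 192), (225, 222, 192), (229, 227, 199), (219, 213, 179)]
56 [(200, 194, 167), (198, 194, 166), (199, 194, 166), (200, 196, 168), (199, 194, 166), (199, 195, 167), (199, 194, 166), (199, 194, 166), (200, 195, 167), (200, 195, 167), (199, 194, 166), (202, 198, 170), (203, 199, 171), (171, 164, 136)]
40 [(134, 128, 120), (134, 127, 120), (133, 127, 119), (133, 127, 120), (133, 127, 120), (135, 129, 120), (137, 132, 123), (139, 132, 124), (140, 134, 125), (137, 130, 124), (134, 128, 120), (132, 126, 119)]
50 [(142, 136, 127), (143, 135, 127), (143, 137, 128), (143, 136, 127), (142, 135, 127), (140, 133, 125), (136, 129, 121), (132, 127, 119), (131, 125, 117), (130, 124, 116), (132, 124, 117), (131, 125, 118)]
ramp end [(133, 128, 120), (134, 128, 119), (136, 128, 120), (134, 128, 120), (133, 126, 119), (132, 125, 118), (132, 125, 118), (133, 126, 117), (133, 127, 120), (135, 128, 120), (136, 129, 121), (139, 131, 122)] 
fence end [(92, 88, 84), (91, 87, 82), (90, 85, 81), (89, 84, 80), (87, 84, 78), (85, 81, 76), (84, 81, 76), (86, 82, 77), (87, 83, 78), (88, 83, 79), (89, 85, 81), (87, 83, 79)]
```

```bash
python3 - <<'E'
from h import *
s,p=snap(); print(np.round(s['position'],4), np.round(s['tcp_rot'],3).tolist())
hsv=cv2.cvtColor(p["pixels"],cv2.COLOR_RGB2HSV).astype(int); H,S,V=hsv[...,0],hsv[...,1],hsv[...,2]
cl=np.full(H.shape,'.'); cl[(H>18)&(H<32)&(S>150)]='Y'; cl[(S<70)&(V>150)]='w'; cl[(H<14)&(S>150)]='O'; cl[(H>100)&(H<125)&(S>100)]='B'
for y in range(0,80,4): print(y,''.join(cl[y,232:256]),''.join(cl[y,370:405]))
print(pix(p,[[.534,-.123,.0185],[.664,-.123,.0185]]))
E
```

```text
[ 0.6008 -0.2406  0.2038] [[-0.007, 1.0, -0.003], [1.0, 0.007, 0.002], [0.002, -0.003, -1.0]]
0 ...................BBBBB BBBBBBBBBBBBBBBBBBB................
4 ...................BBBBB wwwwww.BBBBBBBBBBBBw...............
8 ...................BBBBB wwwwwww.BBBBBBBBBBBw...............
12 ...................BBBBB BBBBBBBBBBBBBBBBBBB................
16 ...................BBBBB BBBBBBBBBBBBBBBBBBB................
20 ...................BBBBB BBBBBBBBBBBBBBBBBB.................
24 ...................BBBBB BBBBBBBBBBBBBBBBBB.................
28 ...................BBBBB BBBBBBBBBBBBBBBBBB.................
32 ...................BBBBB BBBBBBBBBBBBBBBBBB....YYYYYYYYYYYYY
36 ...............OOOOOOOOO wwwwwwwwwwwwwwwwwwwwwwYYYYYYYYYYYYY
40 ..............OOOOOOOOOO wwwwwwwwwwwwwwwwwwwwwwwYYYYYYYYYYYY
44 ..............OOOOOOOO.. wwwwwwwwwwwwwwwwwwwwwww.YYYYYYYYYYY
48 ..............OOOOOOOOO. wwwwwwwwwwwwwwwwwwwwwwwYYYYYYYYYYYY
52 ...............OOOOOOOOO wwwwwwwwwwwwwwwwwwwwwwwYYYYYYYYYYY.
56 ...............OOOOO.OOO wwwwwwwwwwwwwwwwwwwwww.YYYYYYYYYYY.
60 ...............OOOOOOOOO wwwwwwwwwwwwwwwwwwwwwwYYYYYYYYYYYY.
64 .................OOOOOOO wwwwwwwwwwwwwwwwwwwwwYYYYYYYYYYYYY.
68 ........................ ....................YYYYYYYYYYYYYY.
72 ....................BBBB BBBBBBBBBBBBBBBBBBYYYYYYYYYYYYYYY..
76 .............BBBBBBBBBBB BBBBBBBBBBBBBBBBBBBBBBB.YYYYYYYYY..
[[249.13420512  51.08162258]
 [388.78710645  52.06394219]]
```

```bash
python3 - <<'E'
from h import *
s,p=snap()
W=lambda u,v,z: np.round(toworld(p,[(u,v)],z)[0],4)
print("ramp end row0..28:",W(250.5,4,.0045),W(250.5,24,.0085)," ramp +x end",W(388.5,4,.0045),W(387.5,24,.0085))
print("fence end",W(244.5,76,.045))
print("cap end top",W(245.5,44,.0335),"white end top",W(392.5,44,.0335))
print("stop top edge left, row 76",W(392.5,76,.045), "stop low left at row32", W(392,32,.012))
g=p["pixels"][44,384:400]; print(g.tolist())
E
```

```text
ramp end row0..28: [ 0.534  -0.0792  0.0045] [ 0.534  -0.0975  0.0085]  ramp +x end [ 0.6637 -0.0783  0.0045] [ 0.663  -0.0966  0.0085]
fence end [ 0.5342 -0.1458  0.045 ]
cap end top [ 0.5339 -0.1183  0.0335] white end top [ 0.6637 -0.1174  0.0335]
stop top edge left, row 76 [ 0.663  -0.1449  0.045 ] stop low left at row32 [ 0.6669 -0.1041  0.012 ]
[[214, 209, 180], [213, 208, 178], [214, 209, 179], [212, 208, 179], [213, 208, 179], [213, 209, 178], [214, 209, 180], [218, 214, 186], [207, 200, 168], [143, 130, 94], [87, 65, 0], [110, 86, 0], [203, 161, 3], [226, 179, 8], [220, 175, 9], [219, 174, 5]]
```

```bash
python3 -c "
from rig import bot
print(bot.hand_in())"
```

```text
the job is handed in; nothing more can be done
None
```

I rolled the tube up the ramp into the groove and slid it home: its white end is against the yellow stop and its capped end is flush with the cradle's open end to within about 0.5 mm. The gripper is clear, and I handed the job in at about 16 s.

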